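# Stow the spare valve and latch the spares box

### The job

Put the spare straight valve (the loose fitting with a stub at each end and none on top) into the empty compartment of the grey spares box, setting it down rather than dropping it. Then swing the lid shut and press it against its rubber gasket until the spring hook catches and keeps it closed. Leave the other two loose fittings where they are.

Things in the scene. Friction and masses are not known exactly. Their poses are not given: they have to be found in the camera images.
- box: Grey steel spares box fixed to the table, open on top: 280 mm along its x, 180 along its y, walls 5 mm thick and 80 high. Origin: centre of its underside. A 60 mm high divider at x = +55 mm parts it; the far (+x) side is full of fixed stock up to 70 mm high. Gasket: black rubber, 6 mm wide, inside the rim, up to 10.5 mm above it. Lid hinged on the +y rim; hook mid -y side.
- bay (a point): Centre of the floor of the empty compartment (the near, -x one): 187 mm along x by 170 mm along y, floor 5 mm above the table. It lies at x = -42 mm, y = 0 in the box frame; axes as the box's.
- lid (a joint): Lid angle, rad: 0 = hard home, about 1.57 upright, above that leaning out to the box's +y, at most 2.0. Starts open; hinge friction (0.33 N m) keeps it about where left. The striker meets the hook at about 0.07, the edge the gasket at 0.045 (1.6 N/mm). The hook catches at 0.012, then holds it at 0.013 to 0.02; uncaught it springs back to over 0.03. Pressing home takes 10 to 20 N near the edge.
- lid_hinge (a point): Middle of the hinge line (along the box's x), at box y = +90 mm, 82 mm above the table, in the plane of the lid's underside. Lid axes: -y runs from hinge to free edge, +z out of the outer face (up when shut). Lid: steel plate 286 mm long, 8 mm thick, 180 mm from hinge to free edge, 0.3 kg.
- lid_edge (a point): Middle of the lid's free edge, on the outer face (180 mm from the hinge line, 8 mm above the plane of the underside). A steel striker bar, 8 mm thick and 44 mm long, sticks out 14 mm beyond it.
- hook (a joint): Tilt of the spring hook, rad: 0 = upright at its stop; grows to about 0.07 as the striker pushes it outwards to pass, and springs back to 0 over the striker when it catches. Nothing needs to touch it.
- hook_nose (a point): Tip of the hook's nose, under which the striker catches: about 93 mm above the table, 98 mm from the box's middle towards its -y. The hook is a 30 mm wide steel strip reaching up to 110 mm above the table and 114 mm from the box's middle.
- valve: The spare straight valve, loose on the table: a plain steel block 50 mm long (its x), 36 mm wide (its y), 36 mm high with a 24 mm thick round stub, 23 mm long, at each end along its x (96 mm over all); nothing on top. 0.2 to 0.42 kg. Origin: centre of its underside.
- tee: Tee fitting, not to be moved: the same block and end stubs, and a third stub upright on top (59 mm high). About 0.3 kg. Origin: centre of its underside.
- elbow: Elbow fitting, not to be moved: the same block with one stub at its +x end and one upright on top (59 mm high). About 0.3 kg. Origin: centre of its underside.
There are look-alikes about, which are no part of the job. Leave any pink look-alike of the valve alone.

How it is judged (in metres and radians):
On the way, in this order (a step that is already met when the one before it is completed fails the run):
1. the straight valve lies in the empty compartment, let go, with the lid still open (x of valve in the frame of bay between -0.09 and 0.09 m and y of valve in the frame of bay between -0.08 and 0.08 m and z of valve in the frame of bay below 0.045 m and contact force between valve and the fingers below 0.1 N and linear speed of valve below 0.03 m/s and value of joint lid above 0.3 rad), for 0.2 s.
2. the lid is pressed home and the hook has caught (value of joint lid below 0.025 rad and value of joint hook below 0.04 rad), for 0.2 s.
At the end, for the whole second after the job is handed in: Hook holds the lid shut (lid under 0.025 rad, hook under 0.04 rad); the straight valve rests in the empty compartment (origin within 90 mm in x and 80 mm in y of its centre, under 45 mm above its floor); tee and elbow within 40 mm of their starts; lid and valve still (all of step 2 and velocity of joint lid below 0.05 rad/s and x of valve in the frame of bay between -0.09 and 0.09 m and y of valve in the frame of bay between -0.08 and 0.08 m and z of valve in the frame of bay below 0.045 m and linear speed of valve below 0.03 m/s and distance of each of tee, elbow from where it was at the start of the episode below 0.04 m); the robot touches nothing.
It fails at once if the valve is dropped or thrown (faster than 1 m/s) (linear speed of valve above 1 m/s).
It fails at once if the tee or the elbow is moved by more than 40 mm (distance of any of tee, elbow from where it was at the start of the episode above 0.04 m).
It also fails if it takes over 58 s, if anything falls off the work surface, if the arm or the gripper's body presses on something with over 40 N, if the wrist force passes 120 N, or if a joint passes its speed limit or range.

### The arm

A 6-joint arm with a two-finger parallel gripper is mounted at the origin on the work surface. World frame = base frame: x ahead of the robot, y to its left, z up, the work surface at z = 0. Lengths are in m, angles in degrees, forces in N, time in s.
With the tool pointing down it reaches from about 0.4 to 0.825 m from the base axis. Payload 7 kg.
Tool frame: the origin (TCP) lies on the centre line of the jaws, within the pads' length; the fingertips stand 11 mm ahead of it and the grasp point (between the pads) lies 8 mm behind it; z points along the fingers, y is the line along which they close (so a half turn about z gives the same grasp; the last joint's range is limited). The gripper opens to 88 mm and grips with 3 to 60 N. Pads are 19 mm wide; open, the fingers measure 130 mm over their backs; the gripper's body (78 mm by 193 mm) begins 47 mm behind the grasp point.
Start: joints at [-47.435, 20.546, 0.682, 0, -70.136, -16.507], TCP at [0.296, -0.606, 0.238] pointing down, gripper open.
Joint ranges: [-176.03, 176.03], [-82.01, 121.73], [-58.28, 71.71], [-173.87, 95.51], [-174.79, -0.11], [-173.66, 173.66]. Speed limits (degrees/s): [136.94, 136.94, 172.46, 180, 180, 180].

### API

Orientations are given as [roll, pitch, yaw] about the fixed x, y, z axes, in that order (R = Rz(yaw) Ry(pitch) Rx(roll)).
In Python, from plant import r, capture, camera_model, job gives the robot as it stands.
- The arm moves only by the tool drive_tool, never from a script. Its argument "increments" is a list that holds one entry, the list of rows, each a list of 5 numbers: the gripper's target within -1 to 1 (fully open at 1, half-way at 0, shut at -1), then the shift along the tool's x, y, z scaled (see below), then the turn about the tool's z scaled (see below). In form: [[[gripper, tx, ty, tz, roll], ...]]. A call has 1 to 5 rows; each row is the pose to reach, as a shift and turn from the pose commanded when the call began, along the tool's axes at that moment, turning the shorter way round; what a row does not reach only later rows make up. The controller multiplies each number of a shift by 120 mm and each number of a turn by 360 degrees. A row lasts 1/8 s, in which the tool goes at most 62.5 mm and 10.7 degrees, less where a joint would pass 70% of its speed; a pose out of reach is approached as far as the arm can. A call with a number of a shift or a turn outside -1 to 1 is refused whole. A call with a gripper value outside its range is refused whole. The fingers move at their own pace and stop on an object; "squeeze" is the grip in N (left out, the last holds). Time passes only in rows, so rows that repeat a pose let the fingers close. It gives the time, the measured TCP pose, the force, the opening and the grip force at its end, in the units of the state.
- r.get_state(): the state, without advancing time (a new reading comes with each control period).
- capture(name): name is "scene" or "top"; returns the picture (480x640x3 uint8, red, green, blue); there is no depth.
- camera_model(name): a dict with "camera_matrix" (3x3 intrinsics, pixels), "k1" (the pictures are not rectified: a ray, as slopes to the right and down, at radius r is drawn at 1 + k1 r^2 times it, then the intrinsics apply), "rvec" (rotation vector, rad) and "tvec" (3), from world to camera coordinates, as OpenCV has them. Camera axes: x right, y down, z forward; pixel columns grow to the right and rows downward; lengths in m; the calibration is good to about 2 mm. A picture is of the moment at which its call begins. camera_model takes no time and is no camera call.
- job.close_job(): hands the job in; it is judged then, once.
The state is a dict: "time_s": time; "joints": joint angles; "qd": joint speeds; "joint_torque": joint torques, N m; "tcp_pos": TCP position; "eef_rot": TCP orientation; "contact_force": force on the tool from outside, world axes, zero at the start; "moment": the same for the moment, N m; "gripper_width": finger opening in m; "gripper_force": force on a finger pad.
Only numpy, scipy, OpenCV 4.12 (cv2) and the standard library are available. Lean on these libraries where they do the work, as an engineer would, in place of code of your own. Each camera call takes 0.05 s, during which the arm holds its last target. There are 200 camera calls.

## Working session

There is one attempt and no reset: what is moved stays moved. The work goes in short steps, Python scripts to look and compute and a tool call to move; the robot and the scene stay as the last step left them, time stands still between calls to the robot, and variables do not carry over. Pictures are saved under pics/ and viewed, at most 10 in all, crops included, and the job is handed in when it is done.

Besides the shell and the picture viewer there is one more tool, called after ">>>" as name(argument=value, ...) on one line, values as JSON. drive_tool: Moves the arm, as the interface text tells. Its arguments: {"type":"object","properties":{"increments":{"type":"array"},"squeeze":{"type":"number"}},"required":["increments"]}

```bash
mkdir -p pics; cat > h.py <<'E'
import numpy as np, cv2
from plant import r, capture, camera_model, job
def ray(n,uv):
    c=camera_model(n);K=np.array(c["camera_matrix"],float)
    R=cv2.Rodrigues(np.array(c["rvec"],float))[0];t=np.array(c["tvec"],float).ravel()
    p=cv2.undistortPoints(np.array([[uv]],float),K,np.array([c["k1"],0,0,0.]))[0,0]
    return -R.T@t, R.T@np.array([p[0],p[1],1])
def onz(n,uv,z):
    o,d=ray(n,uv); return o+d*(z-o[2])/d[2]
def save(n,f):
    im=capture(n); cv2.imwrite(f"pics/{f}.png",cv2.cvtColor(im,cv2.COLOR_RGB2BGR)); return im
E
python3 - <<'E'
from h import *
save("top","t0");save("scene","s0")
for n in("top","scene"):print(n,ray(n,(320,240)),camera_model(n)["camera_matrix"])
print(r.get_state())
E
```

```text
top (array([ 0.46238844, -0.04672289,  0.854848  ]), array([ 0.13801545, -0.02860356, -0.9902644 ])) [[511.99278433   0.         308.72232632]
 [  0.         511.99278433 238.88044088]
 [  0.           0.           1.        ]]
scene (array([1.30363198, 0.29309406, 0.87036561]), array([-0.63526984, -0.31954541, -0.70327601])) [[580.70642583   0.         320.1176706 ]
 [  0.         580.70642583 230.385446  ]
 [  0.           0.           1.        ]]
{'time_s': 0.1, 'joints': array([-4.74342544e+01,  2.05871372e+01,  6.37127958e-01, -1.74138293e-02,
       -7.01340669e+01, -1.65048313e+01]), 'qd': array([-0.09744438, -0.24473447,  0.16399522,  0.01369965, -0.0691404 ,
        0.00164895]), 'joint_torque': array([-1.60262207e-03, -5.84164059e+01,  2.93752509e+01,  7.01556399e+00,
        1.01589775e-02, -3.98751990e-05]), 'tcp_pos': array([ 0.29630969, -0.60601119,  0.23670516]), 'eef_rot': array([ 1.79914737e+02, -8.19158325e-03, -1.53945009e+02]), 'contact_force': array([-0.28924609,  0.09003856,  0.9640178 ]), 'moment': array([ 0.04435392,  0.03842934, -0.00220815]), 'gripper_force': 0.0, 'gripper_width': 0.08785764597487411}
```

View pics/t0.png

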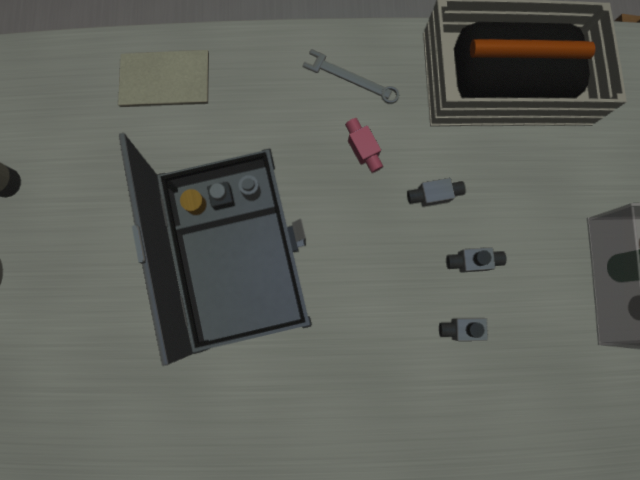

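View pics/s0.png

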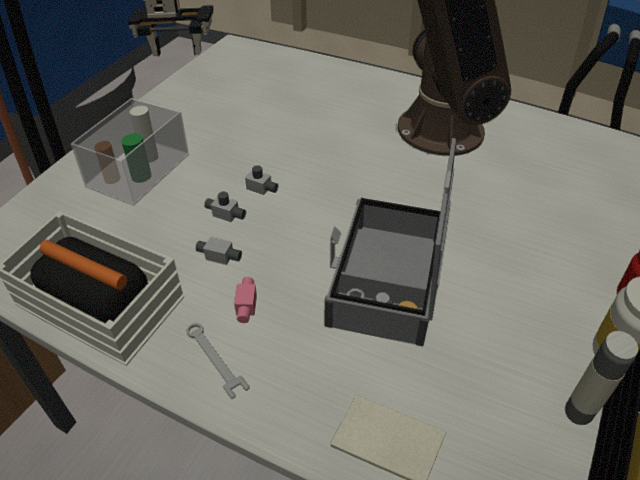

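The top view shows the valve at (437,191), the tee at (478,259) and the elbow at (470,329). The box rim corners are near (270,153), (308,322), (195,348) and (162,178), the hook is at (297,238), and the lid leans out to the left. The pink decoy is at (364,146).

```bash
python3 - <<'E'
from h import *
im=cv2.imread("pics/t0.png")
hsv=cv2.cvtColor(im,cv2.COLOR_BGR2HSV)
def box(x0,y0,x1,y1):
    s=im[y0:y1,x0:x1].astype(int); bg=np.median(s.reshape(-1,3),0)
    m=(np.abs(s-bg).sum(2)>45).astype(np.uint8)
    n,l,st,c=cv2.connectedComponentsWithStats(m);k=1+st[1:,4].argmax()
    ys,xs=np.nonzero(l==k);rc=cv2.minAreaRect(np.stack([xs+x0,ys+y0],1).astype(np.float32));return rc,cv2.boxPoints(rc)
for nm,b in dict(valve=(397,165,480,218),tee=(436,236,520,282),elbow=(430,305,500,352)).items():
    rc,p=box(*b);print(nm,rc,onz("top",rc[0],.018))
for uv in [(408,196),(465,187)]:print("end",onz("top",uv,.018))
print("block top corners",[onz("top",q,.036).round(4) for q in [(422,182),(451,179),(454,200),(426,203)]])
for nm,uv,z in [("rim+x-y",(270,153),.08),("rim-x-y",(308,322),.08),("rim-x+y",(195,348),.08),("hooktip",(300,237),.105),("flr",(278,214),.06),("flr",(303,320),.08),("flr-x-y",(299,318),.005),("flr-x+y",(203,338),.005)]:
    print(nm,onz("top",uv,z).round(4))
c=im[130:370,100:340];cv2.imwrite("pics/c1.png",cv2.resize(c,(600,600),interpolation=cv2.INTER_CUBIC)*2)
E
```

```text
valve ((436.0203857421875, 193.71368408203125), (24.16156578063965, 58.37617492675781), 88.36341857910156) [ 0.65278229 -0.26877269  0.018     ]
tee ((475.5355224609375, 259.4974365234375), (23.867761611938477, 61.272464752197266), 85.91438293457031) [ 0.53975463 -0.32848094  0.018     ]
elbow ((462.5, 329.5), (49.0, 23.0), 0.0) [ 0.42571045 -0.29930751  0.018     ]
end [ 0.64985417 -0.22089114  0.018     ]
end [ 0.66343211 -0.31939467  0.018     ]
block top corners [array([ 0.669 , -0.2418,  0.036 ]), array([ 0.6732, -0.2909,  0.036 ]), array([ 0.6375, -0.2934,  0.036 ]), array([ 0.6334, -0.2463,  0.036 ])]
rim+x-y [0.7103 0.0054 0.08  ]
rim-x-y [ 0.4468 -0.0476  0.08  ]
rim-x+y [0.412  0.1225 0.08  ]
hooktip [ 0.5721 -0.0389  0.105 ]
flr [ 0.6163 -0.0046  0.06  ]
flr [ 0.45   -0.0402  0.08  ]
flr-x-y [ 0.4522 -0.0331  0.005 ]
flr-x+y [0.4231 0.1255 0.005 ]
```

View pics/c1.png

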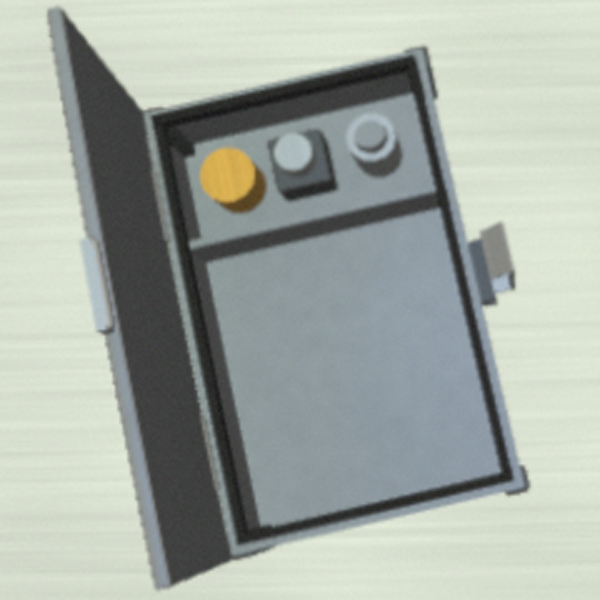

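The crop (2.5x) shows the rim corners at full-image (267,152), (308,322), (194,351) and (159,176). The lid's free edge runs from (123,134) to (164,365).

```bash
python3 - <<'E'
from h import *
uv=[(267,151.5),(308,322),(194,351),(159,176)]
P=np.array([onz("top",q,.08)[:2] for q in uv]);B=np.array([[.14,-.09],[-.14,-.09],[-.14,.09],[.14,.09]])
c=P.mean(0);H=(B.T@(P-c));yaw=np.arctan2(H[0,1]-H[1,0],H[0,0]+H[1,1])
R=np.array([[np.cos(yaw),-np.sin(yaw)],[np.sin(yaw),np.cos(yaw)]])
print("box",c,np.degrees(yaw),((P-c)@R-B).round(4).tolist())
# lid edge: intersect ray with box-frame planes x=+-.143
for q,x in(((122.5,134),.143),((164,365),-.143)):
    o,d=ray("top",q);ob=np.r_[(o[:2]-c)@R,o[2]];db=np.r_[d[:2]@R,d[2]]
    p=ob+db*(x-ob[0])/db[0];print("lid edge",p,np.degrees(np.arctan2(p[2]-.082,-(p[1]-.09))))
for b in [(-.022,0),(-.022,-.005)]: print(b,c+R@b)
for n,b in dict(behind=(-.04,.17),press=(-.04,-.07)).items():print(n,c+R@b)
print("ax",R)
E
```

```text
box [0.56138306 0.06677357] 12.072312716825733 [[-0.0037, 0.0029], [0.0041, 0.0021], [0.0015, -0.0019], [-0.0019, -0.0031]]
lid edge [0.143      0.08125166 0.25677013] 87.1343796320612
lid edge [-0.143       0.0915689   0.23439056] 90.58985208529364
(-0.022, 0) [0.5398696  0.06217236]
(-0.022, -0.005) [0.54091533 0.05728294]
behind [0.48671285 0.22464808]
press [ 0.5369079  -0.01004418]
ax [[ 0.97788442 -0.20914604]
 [ 0.20914604  0.97788442]]
```

>>> drive_tool(increments=[[[1,-0.5,0.15,0,0],[1,-1,0.3,0,0],[1,-1,0.3,0,0]]])

```text
time_s: 0.48
tcp_pos: [0.3912, -0.5186, 0.2372]
eef_rot: [180.0, 0.0, -153.7]
contact_force: [-0.4, 0.2, -0.6]
gripper_width: 0.0878
gripper_force: 0.0
```

>>> drive_tool(increments=[[[1,-0.5,0.15,0,0],[1,-1,0.3,0,0],[1,-1,0.3,0,0]]])

```text
time_s: 0.85
tcp_pos: [0.4828, -0.4339, 0.237]
eef_rot: [180.0, -0.0, -153.7]
contact_force: [0.0, 0.2, -0.3]
gripper_width: 0.088
gripper_force: 0.0
```

>>> drive_tool(increments=[[[1,-0.5,0.15,0,-0.028],[1,-1,0.3,0,-0.056],[1,-1,0.3,0.2,-0.084],[1,-1,0.3,0.2,-0.112],[1,-1,0.3,0.2,-0.14]]])

```text
time_s: 1.48
tcp_pos: [0.5717, -0.3518, 0.2127]
eef_rot: [179.9, -0.0, -103.2]
contact_force: [0.3, -0.1, 0.7]
gripper_width: 0.0876
gripper_force: 0.0
```

```bash
cat >> h.py <<'E'
from scipy.spatial.transform import Rotation as Ro
def go(x,y,z,yaw=None):
    s=r.get_state();e=s["eef_rot"];Rm=Ro.from_euler("xyz",e,degrees=True).as_matrix()
    d=Rm.T@(np.array([x,y,z])-s["tcp_pos"])/.12
    t=0 if yaw is None else -((yaw-e[2]+180)%360-180)/360
    print("t",s["time_s"],"tcp",s["tcp_pos"].round(4),e.round(1),"F",s["contact_force"].round(1),"units",d.round(3),"turn",round(t,4),"w",s["gripper_width"])
E
python3 -c "
from h import *
go(.655,-.269,.10,-83.5)"
```

```text
t 1.475 tcp [ 0.5717 -0.3518  0.2127] [ 179.9   -0.  -103.2] F [ 0.3 -0.1  0.7] units [-0.831 -0.519  0.938] turn -0.0548 w 0.08764974484585003
```

>>> drive_tool(increments=[[[1,-0.4,-0.26,0.3,-0.02],[1,-0.83,-0.52,0.6,-0.04],[1,-0.83,-0.52,0.94,-0.055],[1,-0.83,-0.52,0.94,-0.055]]])

```text
time_s: 1.98
tcp_pos: [0.6536, -0.2684, 0.0959]
eef_rot: [179.5, 0.2, -83.8]
contact_force: [-0.8, -1.6, 0.5]
gripper_width: 0.0878
gripper_force: 0.0
```

```bash
python3 -c "
from h import *
go(.655,-.269,.022,-83.5)
im=save('top','t1')
cv2.imwrite('pics/c2.png',cv2.convertScaleAbs(cv2.resize(cv2.imread('pics/t1.png')[120:270,350:550],(800,600)),alpha=2))"
```

```text
t 1.975 tcp [ 0.6536 -0.2684  0.0959] [179.5   0.2 -83.8] F [-0.8 -1.6  0.5] units [ 0.008 -0.016  0.616] turn -0.0007 w 0.08777262747815084
```

View pics/c2.png

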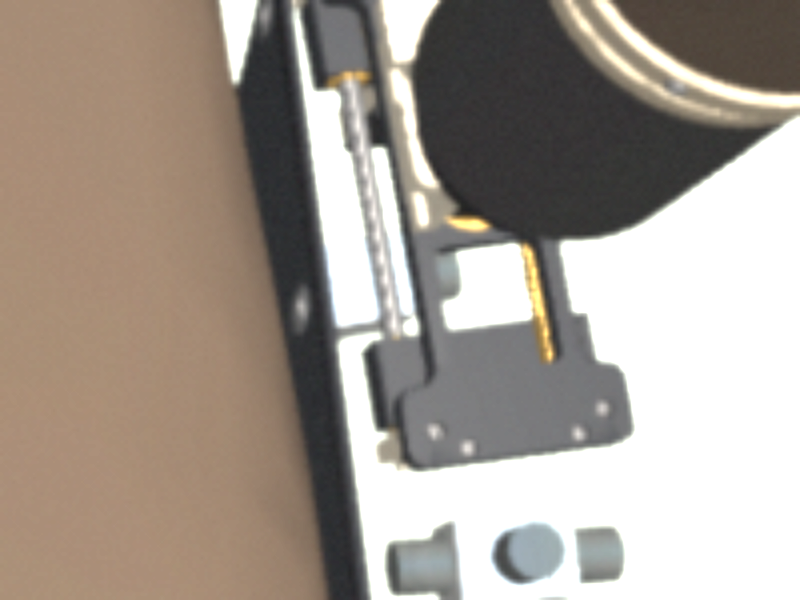

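The gripper hides the valve at this height, and the tee is clear just beyond the gripper plate. I'll descend and grip.

>>> drive_tool(increments=[[[1,0,0,0.25,0],[1,0,0,0.45,0],[1,0,0,0.6,0],[1,0,0,0.62,0]]])

```text
time_s: 2.52
tcp_pos: [0.656, -0.2699, 0.0266]
eef_rot: [180.0, -0.0, -83.8]
contact_force: [0.1, -0.3, -0.2]
gripper_width: 0.0875
gripper_force: 0.0
```

>>> drive_tool(increments=[[[-1,0,0,0,0],[-1,0,0,0,0],[-1,0,0,0,0],[-1,0,0,0,0],[-1,0,0,0,0]]], squeeze=30)

```text
time_s: 3.15
tcp_pos: [0.6565, -0.2689, 0.0265]
eef_rot: [-180.0, -0.0, -83.7]
contact_force: [-0.8, 0.6, -0.3]
gripper_width: 0.0432
gripper_force: 0.0
```

>>> drive_tool(increments=[[[-1,0,0,0,0],[-1,0,0,0,0],[-1,0,0,0,0]]])

```text
time_s: 3.52
tcp_pos: [0.6564, -0.2689, 0.0264]
eef_rot: [180.0, 0.0, -83.7]
contact_force: [-0.3, 1.3, 1.1]
gripper_width: 0.0358
gripper_force: 29.6
```

>>> drive_tool(increments=[[[-1,0,0,-0.3,0],[-1,0,0,-0.7,0],[-1,0,0,-1,0],[-1,0,0,-1,0]]])

```text
time_s: 4.03
tcp_pos: [0.6581, -0.2694, 0.1498]
eef_rot: [-179.7, -0.1, -83.7]
contact_force: [0.0, -0.1, -3.3]
gripper_width: 0.0363
gripper_force: 29.6
```

```bash
python3 -c "
from h import *
go(.540,.06,.19,-77.9)"
```

```text
t 4.025 tcp [ 0.6581 -0.2694  0.1498] [-1.797e+02 -1.000e-01 -8.370e+01] F [ 0.  -0.1 -3.3] units [-2.835  0.676 -0.344] turn -0.0162 w 0.036278382783341036
```

>>> drive_tool(increments=[[[-1,-0.3,0.07,-0.2,0],[-1,-0.6,0.15,-0.34,0],[-1,-0.95,0.22,-0.34,0],[-1,-0.95,0.22,-0.34,0]]])

```text
time_s: 4.53
tcp_pos: [0.6162, -0.156, 0.186]
eef_rot: [179.9, 0.1, -83.6]
contact_force: [0.8, 0.3, -3.4]
gripper_width: 0.036
gripper_force: 29.6
```

>>> drive_tool(increments=[[[-1,-0.4,0.1,0,0],[-1,-0.8,0.2,0,0],[-1,-0.95,0.22,0,0],[-1,-0.95,0.22,0,0]]])

```text
time_s: 5.03
tcp_pos: [0.5787, -0.0474, 0.1864]
eef_rot: [179.9, -0.0, -83.7]
contact_force: [0.2, 1.0, -2.9]
gripper_width: 0.0361
gripper_force: 29.6
```

>>> drive_tool(increments=[[[-1,-0.4,0.1,0,-0.016],[-1,-0.8,0.2,0,-0.016],[-1,-0.92,0.22,0,-0.016],[-1,-0.92,0.22,0,-0.016]]])

```text
time_s: 5.52
tcp_pos: [0.5411, 0.0587, 0.1868]
eef_rot: [180.0, -0.0, -77.9]
contact_force: [0.1, 0.8, -3.1]
gripper_width: 0.0363
gripper_force: 29.6
```

```bash
python3 -c "
from h import *
go(.540,.06,.032,-77.9)
save('scene','s1')"
```

```text
t 5.525 tcp [0.5411 0.0587 0.1868] [180.   -0.  -77.9] F [ 0.1  0.8 -3.1] units [-0.013  0.006  1.29 ] turn -0.0001 w 0.03627228100323176
```

View pics/s1.png

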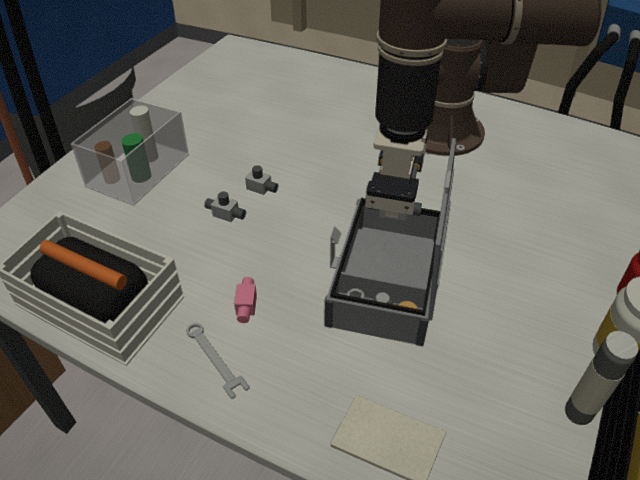

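The gripper holds the valve over the compartment, around (395,205), between the lid and the hook, so I'll lower it.

>>> drive_tool(increments=[[[-1,0,0,0.25,0],[-1,0,0,0.5,0],[-1,0,0,0.75,0],[-1,0,0,0.95,0],[-1,0,0,0.95,0]]])

```text
time_s: 6.2
tcp_pos: [0.5399, 0.0568, 0.0712]
eef_rot: [179.7, -0.1, -78.1]
contact_force: [0.9, -0.7, -3.3]
gripper_width: 0.0358
gripper_force: 29.6
```

>>> drive_tool(increments=[[[-1,0,0,0.1,0],[-1,0,0,0.2,0],[-1,0,0,0.28,0],[-1,0,0,0.32,0],[-1,0,0,0.32,0]]])

```text
time_s: 6.82
tcp_pos: [0.5407, 0.0588, 0.0345]
eef_rot: [180.0, -0.0, -78.0]
contact_force: [0.6, 0.4, -3.1]
gripper_width: 0.0364
gripper_force: 29.6
```

>>> drive_tool(increments=[[[-1,0,0,0.015,0],[-1,0,0,0.025,0],[-1,0,0,0.025,0],[-1,0,0,0.025,0]]])

```text
time_s: 7.32
tcp_pos: [0.5409, 0.0588, 0.0319]
eef_rot: [-180.0, 0.0, -78.0]
contact_force: [-0.1, -0.4, -3.2]
gripper_width: 0.0361
gripper_force: 29.6
```

>>> drive_tool(increments=[[[-1,0,0,0.01,0],[-1,0,0,0.015,0],[-1,0,0,0.015,0],[-1,0,0,0.015,0]]])

```text
time_s: 7.82
tcp_pos: [0.541, 0.0588, 0.0313]
eef_rot: [-180.0, -0.0, -78.0]
contact_force: [-4.7, 0.1, 11.0]
gripper_width: 0.0358
gripper_force: 29.6
```

>>> drive_tool(increments=[[[0.6,0,0,0,0],[0.6,0,0,0,0],[0.6,0,0,0,0],[0.6,0,0,0,0],[0.6,0,0,0,0]]])

```text
time_s: 8.45
tcp_pos: [0.5408, 0.0588, 0.0299]
eef_rot: [180.0, -0.0, -78.0]
contact_force: [-0.1, 0.3, -0.8]
gripper_width: 0.0697
gripper_force: 0.0
```

>>> drive_tool(increments=[[[0.6,0,0,-0.2,0],[0.6,0,0,-0.5,0],[0.6,0,0,-0.8,0],[0.6,0,0,-1,0],[0.6,0,0,-1,0]]])

```text
time_s: 9.07
tcp_pos: [0.542, 0.0592, 0.152]
eef_rot: [-179.8, 0.0, -78.0]
contact_force: [-0.5, 0.2, -1.0]
gripper_width: 0.0701
gripper_force: 0.0
```

>>> drive_tool(increments=[[[-1,0,0,-0.5,0],[-1,0,0,-0.9,0],[-1,0,0,-1,0],[-1,0,0,-1,0]]])

```text
time_s: 9.57
tcp_pos: [0.5407, 0.0589, 0.2696]
eef_rot: [-180.0, 0.0, -78.0]
contact_force: [1.1, -0.0, -0.5]
gripper_width: 0.0355
gripper_force: 0.0
```

>>> drive_tool(increments=[[[-1,0,0,-0.5,0],[-1,0,0,-0.7,0],[-1,0,0,-0.7,0],[-1,0,0,-0.7,0]]])

```text
time_s: 10.07
tcp_pos: [0.5401, 0.0588, 0.3515]
eef_rot: [179.8, -0.0, -78.0]
contact_force: [0.4, -0.7, -0.6]
gripper_width: 0.0011
gripper_force: 0.0
```

```bash
python3 -c "
from h import *
c=np.array([.5614,.0668]);R=np.array([[.9779,-.2091],[.2091,.9779]])
p=c+R@[-.04,.19];print(p)
go(*p,.34,-77.9)
save('scene','s2');save('top','t2');print(np.array(r.get_state()['joints']).round(1))"
```

```text
[0.482555 0.244237]
t 10.075 tcp [0.5401 0.0588 0.3515] [179.8  -0.  -78. ] F [ 0.4 -0.7 -0.6] units [-1.612  0.147  0.096] turn -0.0002 w 0.0010883054715146341
[ 26.8   5.1  -4.8  -0.  -80.4 -14.8]
```

View pics/s2.png

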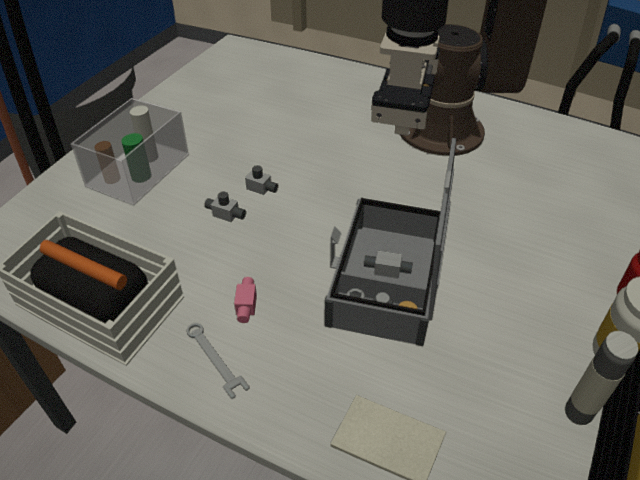

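The valve lies flat in the compartment at (388,263), and the lid is still open. Next I go behind the lid.

>>> drive_tool(increments=[[[-1,-0.4,0.05,0,0],[-1,-0.8,0.1,0,0],[-1,-0.8,0.1,0,0]]])

```text
time_s: 10.55
tcp_pos: [0.508, 0.1523, 0.3527]
eef_rot: [179.9, -0.0, -77.8]
contact_force: [1.0, -0.4, -0.4]
gripper_width: 0.0004
gripper_force: 0.0
```

>>> drive_tool(increments=[[[-1,-0.4,0.05,0,0],[-1,-0.8,0.05,0,0],[-1,-0.8,0.05,0,0]]])

```text
time_s: 10.92
tcp_pos: [0.4826, 0.2445, 0.3525]
eef_rot: [179.9, -0.1, -77.8]
contact_force: [-0.7, -0.0, -0.8]
gripper_width: 0.0008
gripper_force: 0.0
```

>>> drive_tool(increments=[[[-1,0,0,0.4,0],[-1,0,0,0.8,0],[-1,0,0,0.99,0],[-1,0,0,0.99,0]]])

```text
time_s: 11.42
tcp_pos: [0.4826, 0.2409, 0.233]
eef_rot: [179.8, -0.2, -78.0]
contact_force: [0.2, -0.1, 0.3]
gripper_width: 0.001
gripper_force: 0.0
```

```bash
cat >> h.py <<'E'
bc=np.array([.5614,.0668]);bR=np.array([[.9779,-.2091],[.2091,.9779]])
def bx():
    s=r.get_state();p=(s["tcp_pos"][:2]-bc)@bR;print("t",s["time_s"],"box xy",p.round(4),"tip z",round(s["tcp_pos"][2]-.011,4),"Fbox",(s["contact_force"][:2]@bR).round(1),s["contact_force"][2].round(1))
E
python3 -c "
from h import *
bx()
for s in(.11,.13,.15):
  for a in range(90,-1,-15):
    t=np.radians(a);print(s,a,(.09-s*np.cos(t)+.008*np.sin(t)).round(3),(.082+s*np.sin(t)+.008*np.cos(t)).round(3))
"
```

```text
t 11.425 box xy [-0.0406  0.1868] tip z 0.222 Fbox [ 0.2 -0.2] 0.3
0.11 90 0.098 0.192
0.11 75 0.069 0.19
0.11 60 0.042 0.181
0.11 45 0.018 0.165
0.11 30 -0.001 0.144
0.11 15 -0.014 0.118
0.11 0 -0.02 0.09
0.13 90 0.098 0.212
0.13 75 0.064 0.21
0.13 60 0.032 0.199
0.13 45 0.004 0.18
0.13 30 -0.019 0.154
0.13 15 -0.033 0.123
0.13 0 -0.04 0.09
0.15 90 0.098 0.232
0.15 75 0.059 0.229
0.15 60 0.022 0.216
0.15 45 -0.01 0.194
0.15 30 -0.036 0.164
0.15 15 -0.053 0.129
0.15 0 -0.06 0.09
```

>>> drive_tool(increments=[[[-1,0.2,0,0,0],[-1,0.4,0,0,0],[-1,0.6,0,0,0],[-1,0.8,0,0,0],[-1,0.95,0,0,0]]])

```text
time_s: 12.05
tcp_pos: [0.5077, 0.1305, 0.2363]
eef_rot: [-179.9, 0.1, -78.0]
contact_force: [-0.6, 1.8, -0.5]
gripper_width: 0.0003
gripper_force: 1.0
```

```bash
python3 -c "
from h import *
bx();save('scene','s3')"
```

```text
t 12.05 box xy [-0.0392  0.0735] tip z 0.2253 Fbox [-0.2  1.9] -0.5
```

View pics/s3.png

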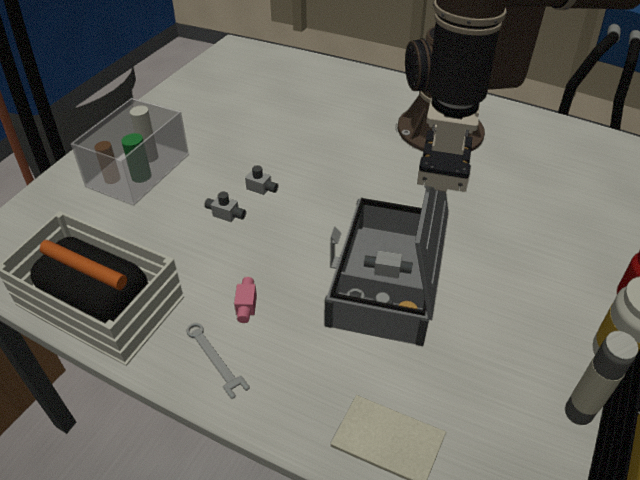

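The lid is swinging inwards with the fingers behind it, at about (432,215). I'll follow the arc down.

>>> drive_tool(increments=[[[-1,0.18,0,0.04,0],[-1,0.35,0,0.11,0],[-1,0.49,0,0.19,0],[-1,0.6,0,0.29,0],[-1,0.71,0,0.41,0]]])

```text
time_s: 12.72
tcp_pos: [0.5252, 0.0472, 0.1855]
eef_rot: [-180.0, -0.0, -78.0]
contact_force: [0.7, 0.1, 1.7]
gripper_width: 0.0006
gripper_force: 0.6
```

```bash
python3 -c "
from h import *
bx()"
```

```text
t 12.725 box xy [-0.0395 -0.0116] tip z 0.1745 Fbox [ 0.7 -0.1] 1.7
```

>>> drive_tool(increments=[[[-1,0.12,0,0.12,0],[-1,0.22,0,0.25,0],[-1,0.3,0,0.37,0],[-1,0.36,0,0.47,0],[-1,0.4,0,0.55,0]]])

```text
time_s: 13.35
tcp_pos: [0.5347, 0.0006, 0.1191]
eef_rot: [180.0, -0.0, -78.0]
contact_force: [-0.8, 0.3, 1.2]
gripper_width: 0.0005
gripper_force: 0.3
```

```bash
python3 -c "
from h import *
bx()"
```

```text
t 13.35 box xy [-0.04   -0.0592] tip z 0.1081 Fbox [-0.7  0.5] 1.2
```

>>> drive_tool(increments=[[[-1,0,0,0.04,0],[-1,0,0,0.08,0],[-1,0,0,0.11,0],[-1,0,0,0.13,0],[-1,0,0,0.13,0]]])

```text
time_s: 13.98
tcp_pos: [0.5351, 0.0007, 0.1053]
eef_rot: [-180.0, -0.1, -77.9]
contact_force: [-1.1, -4.0, 4.3]
gripper_width: -0.0001
gripper_force: 2.5
```

>>> drive_tool(increments=[[[-1,0,0,0.01,0],[-1,0,0,0.02,0],[-1,0,0,0.02,0]]])

```text
time_s: 14.35
tcp_pos: [0.5351, 0.0006, 0.1033]
eef_rot: [-179.9, -0.1, -77.9]
contact_force: [-1.6, -3.9, 8.1]
gripper_width: 0.0008
gripper_force: 4.3
```

>>> drive_tool(increments=[[[-1,0,0,0.01,0],[-1,0,0,0.015,0],[-1,0,0,0.015,0]]])

```text
time_s: 14.72
tcp_pos: [0.5351, 0.0005, 0.1019]
eef_rot: [-179.9, -0.1, -77.9]
contact_force: [-3.8, -4.6, 13.0]
gripper_width: 0.0001
gripper_force: 6.5
```

>>> drive_tool(increments=[[[-1,0,0,0.01,0],[-1,0,0,0.01,0],[-1,0,0,0.01,0]]])

```text
time_s: 15.1
tcp_pos: [0.5352, 0.0004, 0.1012]
eef_rot: [-179.9, -0.1, -77.9]
contact_force: [-4.3, -5.1, 16.9]
gripper_width: 0.0005
gripper_force: 8.6
```

>>> drive_tool(increments=[[[-1,0,0,0.01,0],[-1,0,0,0.015,0],[-1,0,0,0.015,0]]])

```text
time_s: 15.48
tcp_pos: [0.5352, 0.0004, 0.1009]
eef_rot: [-179.9, -0.1, -77.9]
contact_force: [-11.1, -2.2, 32.2]
gripper_width: 0.0006
gripper_force: 16.1
```

>>> drive_tool(increments=[[[-1,0,0,0.01,0],[-1,0,0,0.015,0],[-1,0,0,0.015,0]]])

```text
time_s: 15.85
tcp_pos: [0.5353, 0.0003, 0.1006]
eef_rot: [-179.9, -0.1, -77.8]
contact_force: [-17.7, -3.3, 47.6]
gripper_width: 0.0009
gripper_force: 23.5
```

The force climbs steeply, so the lid is hard home. I'll ease off and check.

>>> drive_tool(increments=[[[-1,0,0,-0.02,0],[-1,0,0,-0.04,0],[-1,0,0,-0.055,0],[-1,0,0,-0.055,0],[-1,0,0,-0.055,0]]])

```text
time_s: 16.48
tcp_pos: [0.5352, 0.0007, 0.1034]
eef_rot: [-179.9, -0.1, -77.9]
contact_force: [-3.0, -3.5, 9.4]
gripper_width: 0.0005
gripper_force: 4.9
```

>>> drive_tool(increments=[[[-1,0,0,-0.3,0],[-1,0,0,-0.6,0],[-1,0,0,-1,0],[-1,0,0,-1,0]]])

```text
time_s: 16.98
tcp_pos: [0.5371, 0.0018, 0.2263]
eef_rot: [-179.5, 0.0, -77.9]
contact_force: [-0.0, 0.6, -0.3]
gripper_width: 0.0007
gripper_force: 0.0
```

>>> drive_tool(increments=[[[-1,-0.4,0,-0.3,0],[-1,-0.8,0,-0.6,0],[-1,-1,0,-1,0],[-1,-1,0,-1,0]]])

```text
time_s: 17.48
tcp_pos: [0.5108, 0.1208, 0.3455]
eef_rot: [-179.6, 0.1, -77.8]
contact_force: [-0.2, 0.7, 0.4]
gripper_width: 0.0009
gripper_force: 0.0
```

```bash
python3 -c "
from h import *
bx();save('scene','s4')
a=cv2.imread('pics/s4.png');cv2.imwrite('pics/c4.png',cv2.convertScaleAbs(cv2.resize(a[180:360,300:480],(600,600),interpolation=cv2.INTER_CUBIC),alpha=2))"
```

```text
t 17.475 box xy [-0.0382  0.0634] tip z 0.3345 Fbox [-0.   0.7] 0.4
```

View pics/c4.png

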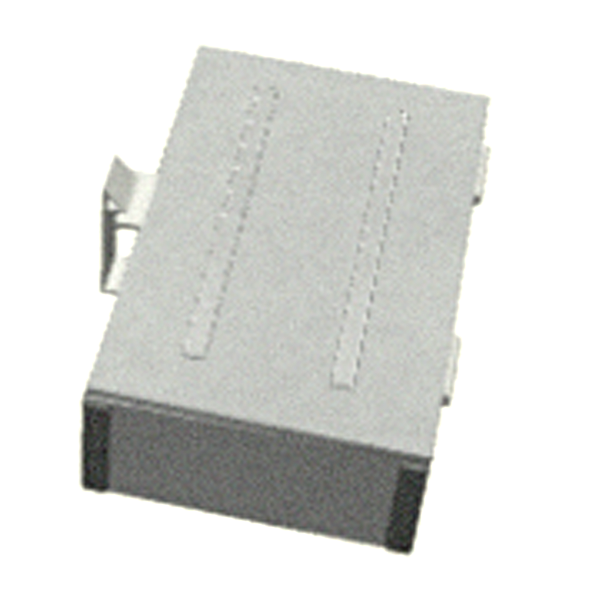

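The lid looks closed in the crop, with the striker under the hook nose at (135,210). The image can't separate caught from springing back, so I'll probe with a light touch.

>>> drive_tool(increments=[[[-1,0.4,0,0.3,0],[-1,0.8,0,0.6,0],[-1,1,0,1,0],[-1,1,0,1,0]]])

```text
time_s: 18.02
tcp_pos: [0.5317, -0.0014, 0.2169]
eef_rot: [179.5, -0.0, -78.2]
contact_force: [-0.4, 0.5, 0.4]
gripper_width: 0.0006
gripper_force: 0.0
```

>>> drive_tool(increments=[[[-1,0,0,0.3,0],[-1,0,0,0.6,0],[-1,0,0,0.85,0],[-1,0,0,0.95,0],[-1,0,0,0.95,0]]])

```text
time_s: 18.65
tcp_pos: [0.5348, 0.0013, 0.1081]
eef_rot: [180.0, -0.0, -78.0]
contact_force: [0.5, -0.7, 0.6]
gripper_width: 0.0002
gripper_force: 0.0
```

>>> drive_tool(increments=[[[-1,0,0,0.025,0],[-1,0,0,0.035,0],[-1,0,0,0.035,0],[-1,0,0,0.035,0]]])

```text
time_s: 19.15
tcp_pos: [0.5348, 0.001, 0.1041]
eef_rot: [-180.0, 0.0, -78.0]
contact_force: [-0.6, 0.3, 0.4]
gripper_width: 0.0003
gripper_force: 0.0
```

There is no contact at a height where an uncaught lid would push back with about 6 N, so the hook has caught. I'll retreat and hand in.

>>> drive_tool(increments=[[[-1,0,0,-0.3,0],[-1,0,0,-0.6,0],[-1,0,0,-1,0],[-1,0,0,-1,0],[-1,0,0,-1,0]]])

```text
time_s: 19.77
tcp_pos: [0.5344, 0.001, 0.2236]
eef_rot: [-180.0, 0.0, -78.0]
contact_force: [-0.9, -0.5, -0.5]
gripper_width: 0.0006
gripper_force: 0.0
```

```bash
python3 -c "
from h import *
print(job.close_job())"
```

```text
the job is handed in; nothing more can be done
None
```

The straight valve is set down in the empty compartment and the lid is pressed home; a touch probe found the hook holding it shut, the tee and elbow were not touched, and the job was handed in at about 20 s (no verdict was returned).

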